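# Wind the lift stand's tray up to the hotplate

### The arm

A 6-joint arm with a two-finger parallel gripper is mounted at the origin on the work surface. World frame = base frame: x ahead of the robot, y to its left, z up, the work surface at z = 0. Lengths are in m, angles in rad, forces in N, time in s.
With the tool pointing down it reaches from about 0.375 to 0.9 m from the base axis. Payload 3.1 kg.
Tool frame: the origin (TCP) lies midway between the tips of the shut fingers; the grasp point (between the pads) lies 19 mm behind it; z points along the fingers, y is the line along which they close (so a half turn about z gives the same grasp; the last joint's range is limited). The gripper opens to 87 mm and grips with 3 to 60 N. Pads are 19 mm wide; open, the fingers measure 117 mm over their backs; the gripper's body (75 mm by 190 mm) begins 51 mm behind the grasp point.
Start: joints at [1.083, 0.527, 1.433, -0, 1.181, -0.178], TCP at [0.19, 0.595, 0.223] pointing down, gripper open.
Joint ranges: [-3.08, 3.08], [-0.75, 2.2], [0.22, 2.44], [-1.43, 4.57], [0, 2.65], [-2.85, 2.85]. Speed limits (rad/s): [2.79, 2.79, 3.14, 3.14, 3.14, 3.14].

### API

Orientations are given as a unit quaternion [x, y, z, w].
In Python, from workcell import * gives the robot as it stands.
- The arm moves only by the tool move_arm, never from a script. Its argument "steps" is a list of rows, each an object with "offset": the shift along the tool's x, y, z in mm, a list of three; "dr": the turn, a rotation vector about the tool's x, y, z in degrees, a list of three; "jaw": the finger opening in mm, from 0 to 87. In form: [{"offset": [x, y, z], "dr": [rx, ry, rz], "jaw": jaw}, ...]. A call has 1 to 10 rows; each row shifts and turns the commanded pose from where the row before left it, along the tool's axes as they then stand; what a row does not reach is not made up. A row lasts 1/8 s, in which the tool goes at most 62.5 mm and 10.7 degrees, less where a joint would pass 70% of its speed; a pose out of reach is approached as far as the arm can. A call is refused whole if a number of a shift passes 62.5 or a number of a turn 10.7, either way. A call with a gripper value outside its range is refused whole. The fingers move at their own pace and stop on an object; "squeeze" is the grip in N (left out, the last holds). Time passes only in rows, so rows that do not move let the fingers close. It gives the time, the measured TCP pose, the force, the opening and the grip force at its end, in the units of the state.
- sense(): the state, without advancing time (a new reading comes with each control period).
- read_camera(name): name is "side" or "top"; returns (picture, depth): 400x640x3 uint8, red, green, blue; 400x640 float32, m along the optical axis (not along the pixel's ray), 0 where there is no reading.
- camera_model(name): a dict with "fx", "fy", "cx", "cy" (pixels), "distortion" ([k1, k2, p1, p2, k3] as OpenCV has them; the pictures are not rectified), "R" (3x3) and "t" (3): a world point X has camera coordinates R X + t. Camera axes: x right, y down, z forward; pixel columns grow to the right and rows downward; lengths in m; the calibration is good to about 2 mm. A picture is of the moment at which its call begins. camera_model takes no time and is no camera call.
- job_done(): hands the job in; it is judged then, once.
The state is a dict: "clock": time; "joint_positions": joint angles; "qd": joint speeds; "tau": joint torques, N m; "eef_pos": TCP position; "tcp_rot": TCP orientation; "ft_force": force on the tool from outside, world axes, zero at the start; "ft_torque": the same for the moment, N m; "gripper_width": finger opening in m; "finger_force": force on a finger pad.
Only numpy, scipy, OpenCV 4.12 (cv2) and the standard library are available. Lean on these libraries where they do the work, as an engineer would, in place of code of your own. Each camera call takes 0.05 s, during which the arm holds its last target. There are 200 camera calls.

### The job

Raise the tray of the screw lift stand until it is level with the top of the hotplate beside it, so that the pot can be slid across later. Take the short dark crank with the square hole (not the long mincer handle), fit it right down on the stand's square spindle and wind it clockwise; then let go and leave the crank on the spindle.

Things in the scene. Friction and masses are not known exactly. Their poses are not given: they have to be found in the camera images.
- crank: Dark steel crank lying flat, 0.2 kg. Origin: centre of its 19 mm square through hole, at the underside; z up. Hub 38 x 38 x 28 mm tall, hole sides along x and y. Arm 20 x 10 mm, flush with the underside, along +x to 90 mm. Upright round black knob, 23 mm across, 75 mm along +x, from 12 to 54 mm up; it swivels stiffly (0.03 N m), so hold it and lead it round in a circle without turning the hand.
- spindle_top (a point): Tip of the stand's 16 mm square steel spindle, 167 mm above the worktop; x, y along its sides. 32 mm tall, upper 12 mm tapered to 6 mm. It stands on a 48 mm round cap on which the fitted crank's underside rests. Clockwise from above raises the tray 30 mm per turn (0.15 N m); stays where left; crank play 12 degrees either way. Nothing else within 130 mm of it is higher than the cap.
- tray_top (a point): Centre of the top of the stand's aluminium tray (160 x 160 mm, 12 mm thick), 110 mm from the spindle's axis. The tray moves straight up and down on the column: it starts 45 to 52 mm above the worktop and can go up to about 115 mm.
- hotplate_top (a point): Point on the flat steel top of the fixed white hotplate (240 x 240 mm, a pot standing on it), 20 mm in from its edge beside the tray. Its height, 85 to 105 mm above the worktop, is the height to which the tray's top is to be wound.

How it is judged:
By the outcome, as a careful person would: the job done as asked, in the order asked, and still so for the second after the job is handed in, with the robot touching nothing.
It also fails if it takes over 61 s, if anything falls off the work surface, if the arm or the gripper's body presses on something with over 40 N, if the wrist force passes 120 N, or if a joint passes its speed limit or range.

## Working session

There is one attempt and no reset: what is moved stays moved. The work goes in short steps, Python scripts to look and compute and a tool call to move; the robot and the scene stay as the last step left them, time stands still between calls to the robot, and variables do not carry over. Pictures are saved under pics/ and viewed, at most 10 in all, crops included, and the job is handed in when it is done.

Besides the shell and the picture viewer there is one more tool, called after "Request:" as a command line: name --argument value ..., lists and objects as JSON in quotes. move_arm: Moves the arm, as the interface text tells. Its arguments: {"type":"object","properties":{"steps":{"type":"array","items":{"type":"object","properties":{"offset":{"type":"array","items":{"type":"number"}},"dr":{"type":"array","items":{"type":"number"}},"jaw":{"type":"number"}}}},"squeeze":{"type":"number"}},"required":["steps"]}

```bash
mkdir -p pics; ls; python3 - <<'E'
from workcell import *
import cv2,numpy as np
s=sense();print({k:np.round(v,3) for k,v in s.items()})
for n in("side","top"):
    p,d=read_camera(n);cv2.imwrite(f"pics/{n}0.png",p[...,::-1]);np.savez(f"{n}0.npz",p=p,d=d)
    m=camera_model(n);print(n,{k:np.round(v,4).tolist() for k,v in m.items()})
E
```

```text
pics
{'clock': np.float64(0.0), 'joint_positions': array([ 1.084,  0.528,  1.434,  0.   ,  1.181, -0.178]), 'qd': array([ 0.002, -0.002, -0.001,  0.   ,  0.001,  0.001]), 'tau': array([-1.0000e-03, -4.4004e+01, -1.7659e+01,  6.3000e-02,  5.8000e-02,
       -0.0000e+00]), 'eef_pos': array([0.19 , 0.595, 0.222]), 'tcp_rot': array([ 0.154,  0.988, -0.001, -0.   ]), 'ft_force': array([-0.622,  0.156, -0.718]), 'ft_torque': array([-0.029, -0.024,  0.044]), 'finger_force': np.float64(0.0), 'gripper_width': np.float64(0.087)}
side {'fx': 450.5217, 'fy': 450.5217, 'cx': 324.4083, 'cy': 201.7534, 'distortion': [-0.047, 0.0, 0.0, 0.0, 0.0], 'R': [[0.7731, -0.6338, -0.0235], [-0.3604, -0.4086, -0.8385], [0.5219, 0.6568, -0.5443]], 't': [-0.4596, 0.3104, 0.9018]}
top {'fx': 513.0265, 'fy': 513.0265, 'cx': 312.5901, 'cy': 207.1697, 'distortion': [-0.0086, 0.0, 0.0, 0.0, 0.0], 'R': [[-0.0169, -0.9998, 0.0085], [-0.9827, 0.015, -0.1844], [0.1843, -0.0115, -0.9828]], 't': [0.0223, 0.5995, 1.1247]}
```

View pics/side0.png

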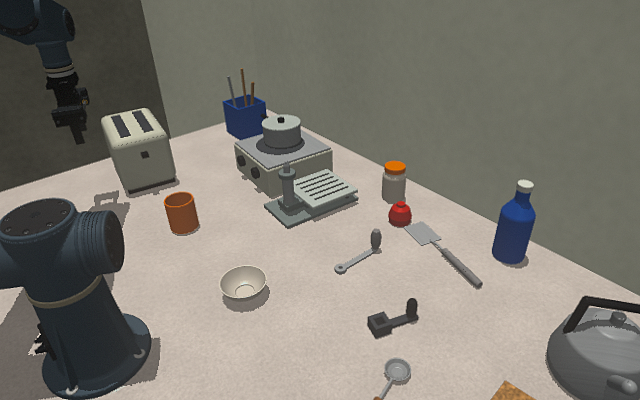

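View pics/top0.png

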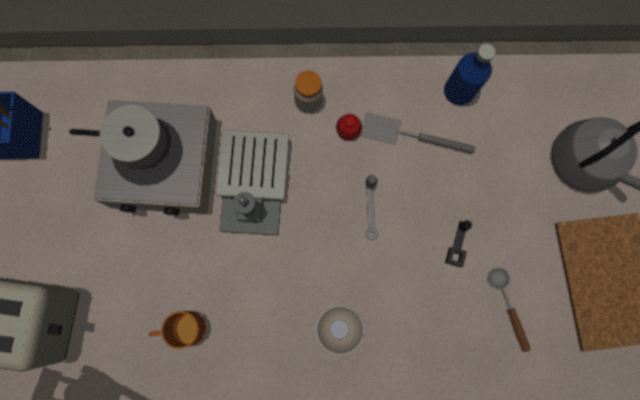

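The side view shows the crank at (378,323) with its knob at (412,308), and the spindle at (288,168). In the top view the crank hub is at (456,257), the knob at (465,225) and the spindle near (245,202). I'll enlarge these areas.

```bash
python3 - <<'E'
import cv2,numpy as np
S=np.load("side0.npz");T=np.load("top0.npz")
def c(p,u,v,w,h,k): return cv2.resize(p[v:v+h,u:u+w,::-1],None,fx=k,fy=k,interpolation=cv2.INTER_CUBIC)
a=c(S["p"],360,290,80,60,5);b=c(S["p"],255,145,80,60,5)
d=c(T["p"],425,210,80,60,5);e=c(T["p"],205,170,80,60,5)
f=lambda x:cv2.convertScaleAbs(x,alpha=1.6,beta=10)
cv2.imwrite("pics/m0.png",np.vstack([np.hstack([a,b]),np.hstack([f(d),f(e)])]))
E
```

```text
(no output)
```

View pics/m0.png

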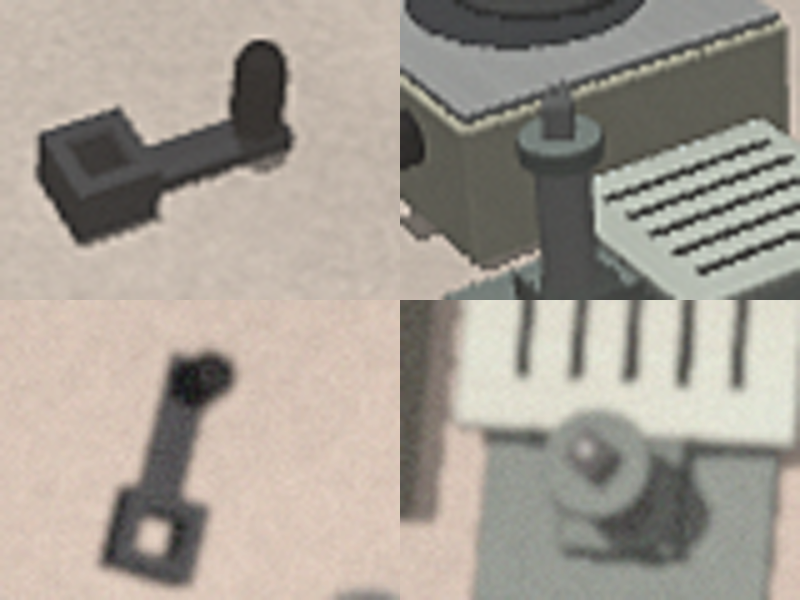

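Crops: the crank hub hole is at side (379,320.6) and top (455.4,256.6), and the knob top is at side (412,300) and top (465.6,225.2). The spindle tip is at side (286.6,162) and top (243,200.5), with the cap centre at top (244.5,202).

```bash
cat > h.py <<'E'
from workcell import *
import cv2,numpy as np
def cam(n):
    m=camera_model(n);K=np.array([[m["fx"],0,m["cx"]],[0,m["fy"],m["cy"]],[0,0,1]])
    return K,np.array(m["distortion"]),np.array(m["R"]),np.array(m["t"])
def ray(n,uv):
    K,D,R,t=cam(n);q=cv2.undistortPoints(np.array(uv,float).reshape(-1,1,2),K,D)[:,0]
    return -R.T@t,np.c_[q,np.ones(len(q))]@R   # dirs with unit optical depth
def tri(s,tp):
    c1,d1=ray("side",s);c2,d2=ray("top",tp);d1,d2=d1[0],d2[0]
    k=np.linalg.lstsq(np.c_[d1,-d2],c2-c1,rcond=None)[0]
    a,b=c1+k[0]*d1,c2+k[1]*d2
    return (a+b)/2,np.linalg.norm(a-b)
def atz(n,uv,z):
    c,d=ray(n,uv);return c+d*((z-c[2])/d[:,2])[:,None]
def cloud(n,d):
    v,u=np.mgrid[:400,:640];c,r=ray(n,np.c_[u.ravel(),v.ravel()])
    P=c+r*d.reshape(-1,1);P[d.ravel()<=0]=np.nan
    return P.reshape(400,640,3)
def proj(n,X):
    K,D,R,t=cam(n);return cv2.projectPoints(np.array(X,float).reshape(-1,1,3),cv2.Rodrigues(R)[0],t,K,D)[0][:,0]
E
python3 - <<'E'
from h import *
np.set_printoptions(precision=4,suppress=True)
for nm,s,t in(("hub",(379,320.6),(455.4,256.3)),("knob",(412,300),(465.6,225.2)),("tip",(286.6,162),(243,200.5))): print(nm,*tri(s,t))
print("hub top z=.028",atz("side",[(379,320.6)],.028),atz("top",[(455.4,256.3)],.028))
print("tip .167",atz("side",[(286.6,162)],.167),atz("top",[(243,200.5)],.167),"cap .135",atz("top",[(244.5,202.1)],.135))
for n in("side","top"):
    d=np.load(n+"0.npz")["d"];P=cloud(n,d)
    reg={"side":{"table":(330,240,12),"tray":(330,185,6),"hot":(325,155,3),"knob":(412,305,2),"hub":(372,322,2),"cap":(287,173,2)},
     "top":{"table":(420,300,12),"tray":(245,160,8),"hot":(190,180,6),"knob":(466,225,1),"hub":(450,258,1),"cap":(247,205,1)}}[n]
    for k,(u,v,r) in reg.items():
        q=P[v-r:v+r+1,u-r:u+r+1].reshape(-1,3);print(n,k,np.nanmedian(q,0),np.nanstd(q[:,2]))
    p=np.load(n+"0.npz")["p"].max(2)
    # dark crank pixels, hub+arm orientation
    m=(p<(95 if n=="side" else 75)); box=np.zeros_like(m); 
    if n=="top": box[215:272,440:478]=1
    else: box[292:342,362:422]=1
    q=P[m&box.astype(bool)];print(n,"dark",len(q),np.nanpercentile(q,[2,50,98],axis=0))
E
```

```text
hub [ 0.4832 -0.3177  0.0232] 0.0027306851740166523
knob [ 0.5538 -0.3394  0.0518] 0.0020921300739489327
tip [0.5958 0.1586 0.1659] 0.0007607980012359311
hub top z=.028 [[ 0.4786 -0.3201  0.028 ]] [[ 0.4839 -0.3172  0.028 ]]
tip .167 [[0.5951 0.1567 0.167 ]] [[0.5953 0.1587 0.167 ]] cap .135 [[0.5982 0.1595 0.135 ]]
side table [ 0.5981 -0.0198  0.001 ] 0.001438079350698711
side tray [0.73   0.1373 0.0495] 0.0014432857985964996
side hot [0.8039 0.2492 0.0819] 0.007510860509510903
side knob [ 0.545  -0.3486  0.0509] 0.0032754079183273457
side hub [ 0.465  -0.3122  0.0279] 0.002908523502271082
side cap [0.5911 0.1522 0.1362] 0.001943607362786274
side dark 851 [[ 0.4587 -0.3532  0.0015]
 [ 0.4926 -0.3356  0.0207]
 [ 0.5582 -0.3018  0.0539]]
top table [ 0.3856 -0.2352  0.001 ] 0.0023696298871141988
top tray [0.7163 0.1695 0.0492] 0.0022536304658014026
top hot [0.6577 0.2854 0.1004] 0.0021628523864582728
top knob [ 0.553  -0.3383  0.055 ] 0.0014356745624014048
top hub [ 0.48   -0.3037  0.0295] 0.002265123580910568
top cap [0.5917 0.1537 0.1374] 0.0026431436807497306
top dark 525 [[ 0.4639 -0.3469  0.0059]
 [ 0.5057 -0.3304  0.0266]
 [ 0.5625 -0.299   0.0567]]
```

```bash
cat > fit.py <<'E'
from h import *
from scipy.optimize import minimize
def box(x0,x1,y0,y1,z0,z1): return np.array([(x,y,z) for x in(x0,x1) for y in(y0,y1) for z in(z0,z1)])
a=np.linspace(0,2*np.pi,24)
cyl=lambda x,r,z0,z1:np.array([(x+r*np.cos(t),r*np.sin(t),z) for t in a for z in(z0,z1)])
CR=[box(-.019,.019,-.019,.019,0,.028),box(0,.09,-.01,.01,0,.01),cyl(.075,.0115,.012,.048),cyl(.075,.007,.012,.054)]
def sil(n,parts,x,y,yaw,z=0,o=(0,0),k=8,sz=None):
    R=np.array([[np.cos(yaw),-np.sin(yaw),0],[np.sin(yaw),np.cos(yaw),0],[0,0,1]])
    m=np.zeros((sz[1]*k,sz[0]*k),np.uint8)
    for p in parts:
        uv=(proj(n,p@R.T+[x,y,z])-o+.5)*k-.5
        cv2.fillConvexPoly(m,cv2.convexHull(np.round(uv).astype(np.int32)),1)
    return cv2.resize(m.astype(np.float32),sz,interpolation=cv2.INTER_AREA)
def fit(views,parts,x0,z=0):
    def cost(v):
        return sum(np.abs(sil(n,parts,v[0],v[1],v[2],z,o,sz=m.shape[::-1])-m).sum()/m.sum() for n,o,m in views)
    best=min((minimize(cost,np.array(x0)+dx,method="Nelder-Mead",options=dict(initial_simplex=np.array(x0)+dx+np.array([[0,0,0],[.006,0,0],[0,.006,0],[0,0,.1]]))) for dx in([0,0,0],[.004,-.003,.05])),key=lambda r:r.fun)
    return best.x,best.fun
E
python3 - <<'E'
from fit import *
np.set_printoptions(precision=4,suppress=True)
V=[]
for n,(u,v,w,h),lo,hi in(("side",(360,290,64,55),0,0),("top",(438,212,42,60),0,0)):
    p=np.load(n+"0.npz")["p"][v:v+h,u:u+w].astype(np.float32).mean(2)
    bg=np.median(p);dk=np.percentile(p,8)
    m=np.clip((bg-12-p)/((bg-dk)*.5),0,1) if 0 else (np.clip((bg*.62-p)/(bg*.1)+.5,0,1)).astype(np.float32)
    print(n,bg,dk,m.sum());V.append((n,(u,v),m))
x0=[.483,-.317,-.3]
for vs in([V[0]],[V[1]],V): print([q[0] for q in vs],*fit(vs,CR,x0))
# tray / hotplate
for n in("top","side"):
    f=np.load(n+"0.npz");P=cloud(n,f["d"]);im=f["p"].mean(2)
    for nm,z0,z1,xr,yr in(("tray",.04,.058,(.6,.85),(.06,.27)),("hot",.09,.112,(.55,.9),(.22,.5))):
        m=(P[...,2]>z0)&(P[...,2]<z1)&(P[...,0]>xr[0])&(P[...,0]<xr[1])&(P[...,1]>yr[0])&(P[...,1]<yr[1])
        q=P[m];r=cv2.minAreaRect(q[:,:2].astype(np.float32)*1000)
        print(n,nm,len(q),"z",np.median(q[:,2]),r)
E
```

```text
side 183.66667 57.0 898.3125
top 116.333336 43.506664 539.0355
['side'] [ 0.4806 -0.3201 -0.3021] 0.0699273869395256
['top'] [ 0.4839 -0.3201 -0.321 ] 0.22038398683071136
['side', 'top'] [ 0.482  -0.3207 -0.2934] 0.33151522278785706
top tray 4625 z 0.049269300462724264 ((707.0872192382812, 165.24339294433594), (185.46983337402344, 227.7086639404297), 85.35639953613281)
top hot 7595 z 0.10041320429093004 ((725.1329345703125, 374.89080810546875), (241.02207946777344, 240.84384155273438), 85.36841583251953)
side tray 1848 z 0.04911430576449055 ((709.7333984375, 164.9001922607422), (193.21499633789062, 232.75144958496094), 85.52642822265625)
side hot 1977 z 0.10060676595701801 ((721.4439086914062, 372.6981201171875), (243.4669647216797, 239.0549774169922), 86.04279327392578)
```

```bash
python3 - <<'E'
from fit import *
np.set_printoptions(precision=4,suppress=True)
for n in("top","side"):
    f=np.load(n+"0.npz");P=cloud(n,f["d"]);im=f["p"].astype(float);
    u,v=map(int,proj(n,[.71,.15,.049])[0]) 
    m=((abs(P[...,2]-.049)<.009)&(im.mean(2)>(115 if n=="top" else 150))).astype(np.uint8)
    m[:]=cv2.morphologyEx(m,cv2.MORPH_OPEN,np.ones((3,3)))
    box_=np.zeros_like(m);uv=proj(n,[(x,y,.049) for x in(.58,.83) for y in(.03,.26)]).astype(int);box_[uv[:,1].min():uv[:,1].max(),uv[:,0].min():uv[:,0].max()]=1
    m&=box_
    k,l,st,_=cv2.connectedComponentsWithStats(cv2.morphologyEx(m,cv2.MORPH_CLOSE,np.ones((5,5))));i=1+np.argmax(st[1:,4]);mm=(l==i)
    q=atz(n,np.argwhere(mm)[:,::-1],.049)
    r=cv2.minAreaRect(q[:,:2].astype(np.float32)*1000);print(n,st[i],r)
    # far edge line fit direction (x max edge)
    c=np.array(r[0]);
    # cap: points high 0.128-.145 near spindle
    w=(P[...,2]>.128)&(P[...,2]<.145)&(abs(P[...,0]-.597)<.04)&(abs(P[...,1]-.158)<.04)
    g=P[w];print("cap",len(g),(g.min(0)+g.max(0))/2,np.median(g,0),np.ptp(g,0))
    # outline of cap in image by fitting the cap disc z .135 to saved mask
    print(cv2.minEnclosingCircle(g[:,:2].astype(np.float32)*1000))
    print("proj cap ctr",proj(n,[(.5955,.158,.135),(.5955,.158,.167)]))
E
python3 - <<'E'
import cv2,numpy as np
S=np.load("side0.npz")["p"];T=np.load("top0.npz")["p"]
c=lambda p,u,v:cv2.resize(p[v:v+30,u:u+40,::-1],None,fx=14,fy=14,interpolation=cv2.INTER_CUBIC)[:, :400]
t=T[182:222,228:268,::-1];s=S[155:195,268:308,::-1]
f=lambda p:cv2.resize(p,(400,400),interpolation=cv2.INTER_CUBIC)
cv2.imwrite("pics/m1.png",np.hstack([f(s),cv2.convertScaleAbs(f(t),alpha=1.6)]))
E
```

```text
top [ 217  131   71   67 3796] ((707.7635498046875, 152.89651489257812), (155.4173583984375, 155.26272583007812), 85.48253631591797)
cap 316 [0.5974 0.1609 0.1369] [0.594  0.1598 0.136 ] [0.0469 0.0471 0.0155]
((597.2804565429688, 161.45066833496094), 24.121700286865234)
proj cap ctr [[245.1757 203.3395]
 [243.3229 200.3937]]
side [ 294  169   62   38 1396] ((704.2682495117188, 151.66741943359375), (157.30880737304688, 158.9224395751953), 85.5406494140625)
cap 134 [0.595  0.1581 0.136 ] [0.5893 0.1528 0.1355] [0.0471 0.0484 0.0159]
((594.54736328125, 158.9620361328125), 25.39885711669922)
proj cap ctr [[287.2611 172.0615]
 [286.4641 161.7865]]
```

View pics/m1.png

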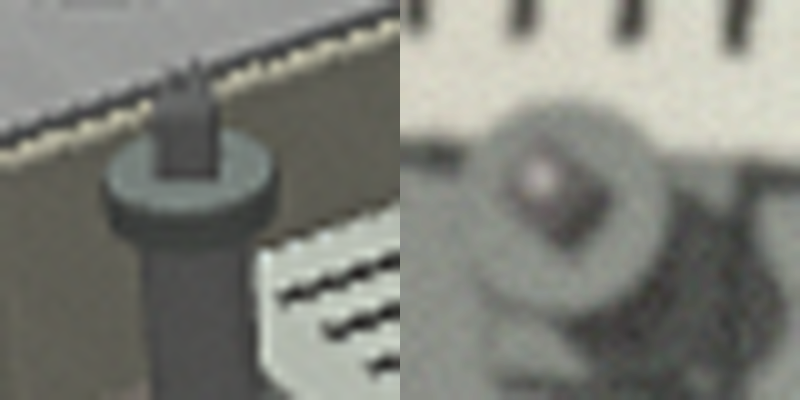

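Spindle close-ups: in the side view one spindle face points roughly at the camera. In the top view the spindle looks like a diamond around (243 to 246, 200 to 204), so it's turned about 45° from the stand. I'll fit its model.

```bash
python3 - <<'E'
from fit import *
np.set_printoptions(precision=3,suppress=True,linewidth=200)
sq=lambda h,z:[(x,y,z) for x in(-h,h) for y in(-h,h)]
SP=[np.array(sq(.008,0)+sq(.008,.020)+sq(.003,.032))]
V=[]
# average several frames for noise
for n,(u,v,w,h) in(("side",(279,158,16,19)),("top",(235,192,17,20))):
    p=np.mean([read_camera(n)[0] for _ in range(4)],0)[v:v+h,u:u+w]
    rg=(p[...,0]-p[...,1]);br=p.mean(2)
    print(n);print(np.round(rg).astype(int));print(np.round(br).astype(int))
    np.save("sp_"+n,p)
E
```

```text
side
[[ -1  -1  -2  -1  -3  -1  -1  -2   0  -2   1   0  -2   0  -2   1]
 [ -1  -2  -2  -1  -2  -1  -2  -1   0  -1  -2  -1  -2  -1  -1   0]
 [  0  -1  -2  -1  -1  -2  -1   0  -2  -1  -3  -1  -3   0   0  -2]
 [ -1  -1  -3  -2  -1  -1  -1  -2   0  -2  -2   0  -1   1   1   0]
 [ -2  -2  -2  -3  -2   0  -2  -1  -1  -1   0   0   1   1   3   2]
 [ -2  -2  -2  -2  -1  -1  -1  -1  -1  -1   0   1   2   1   1   1]
 [ -1  -1  -1   0   1   0  -1  -2  -2  -2  -1   0   1   1   1   0]
 [ -1   0   0   2   1  -2  -2   0  -2  -1   0   1   1   0  -1   0]
 [  0   0   0   2   0  -1  -1  -1  -1  -1   0   0   0   1   1   1]
 [  1   1   2   2   0  -2   0  -2   0  -1   0   1   2   3   0   1]
 [  2   2   2  -3  -1   1  -1  -1   0  -1  -1  -8  -8  -5   0   1]
 [  2  -3  -8  -9  -5   0   0   1  -1   0   0  -8 -10 -10  -8  -4]
 [ -2  -8 -11 -10  -5   0   0   0  -1   0   0  -7  -9 -10 -11  -7]
 [ -8 -10 -10 -10  -5   1   0   0   0   0  -1  -9 -10 -10  -8 -10]
 [-10 -10  -9  -9  -4   2   0   1   1   1  -1 -10 -10 -10 -10 -11]
 [ -9 -10 -10 -10  -6 -10  -8  -8  -8  -8  -8 -10  -9 -10 -11  -7]
 [ -7 -10  -8  -9 -10 -
[... 3258 characters left out ...]
 83  76  70  65  67  67  62  57  54  47  45  52  71  82  88]
 [ 86  86  86  80  75  67  61  61  56  53  47  46  48  59  75  85  89]
 [ 84  86  87  87  82  75  65  62  54  49  43  45  56  69  81  87  88]
 [ 87  86  87  86  87  82  74  64  54  45  46  53  66  82  87  87  88]
 [ 86  87  88  88  87  88  84  76  63  53  55  66  79  86  88  88  88]
 [ 85  87  88  88  88  89  87  84  77  69  65  78  86  87  89  90  87]
 [ 82  85  88  89  90  87  88  89  86  83  78  83  88  89  90  87  84]
 [ 78  80  86  88  88  89  88  89  89  89  87  89  90  92  88  84  76]
 [ 78  76  81  85  88  88  89  89  89  91  88  91  89  87  84  74  61]
 [ 82  74  72  77  81  85  86  89  89  88  88  86  83  80  70  58  48]]
```

```bash
python3 - <<'E'
from fit import *
np.set_printoptions(precision=4,suppress=True)
sq=lambda h,z:[(x,y,z) for x in(-h,h) for y in(-h,h)]
SP=[np.array(sq(.008,0)+sq(.008,.020)+sq(.003,.032))]
s=np.load("sp_side.npy");t=np.load("sp_top.npy")
rg=lambda p:p[...,0]-p[...,1]
ms=np.clip((rg(s)+9.5)/9,0,1).astype(np.float32)
mt=np.clip((cv2.GaussianBlur(rg(t),(0,0),.6)+2)/3.5,0,1).astype(np.float32);mt[:5]=0;mt[:, :3]=0;mt[:,14:]=0;mt[16:]=0
ms[:,:4]=0;ms[:,11:]=0
def cost(v,w):
    c=0
    if 's' in w:
        a=sil("side",SP,v[0],v[1],v[2],.135,(279,158),sz=(16,19));c+=np.abs(a-ms)[11:16].sum()/20
    if 't' in w:
        a=sil("top",SP,v[0],v[1],v[2],.135,(235,192),sz=(17,20));a=cv2.GaussianBlur(a,(0,0),.9);c+=np.abs(a-mt).sum()/60
    return c
for w in("s","t","st"):
    r=[]
    for y0 in np.radians([-5,10,25,40,55,70]):
        x0=np.array([.5955,.1585,y0]);o=minimize(cost,x0,args=(w,),method="Nelder-Mead",options=dict(initial_simplex=x0+np.array([[0,0,0],[.004,0,0],[0,.004,0],[0,0,.15]])))
        r.append((o.fun,o.x[0],o.x[1],np.degrees(o.x[2])%90))
    r.sort();print(w,np.array(r[:3]))
E
```

```text
s [[ 0.083   0.5966  0.1635 48.8678]
 [ 0.0838  0.5963  0.1633 49.4528]
 [ 0.0838  0.5964  0.1634 49.8252]]
t [[ 0.2069  0.5983  0.1617 39.6913]
 [ 0.2108  0.5985  0.1617 42.3629]
 [ 0.2173  0.5987  0.1616 35.6877]]
st [[ 0.4849  0.5974  0.1625 41.0454]
 [ 0.4865  0.5974  0.1625 40.9932]
 [ 0.4927  0.5971  0.1625 43.4957]]
```

```bash
cat >> h.py <<'E'
from scipy.spatial.transform import Rotation as Ro
def rows(pts,n,dyaw=None):
    """world waypoints, rows per leg, total yaw (deg, about world z) per leg -> tool rows from the present pose"""
    s=sense();p=s["eef_pos"];R=Ro.from_quat(s["tcp_rot"])
    dyaw=dyaw or [0]*len(pts);out=[]
    for q,k,a in zip(pts,n,dyaw):
        q=np.array(q)
        for i in range(k):
            t=p+(q-p)/(k-i);d=R.inv().apply(t-p)*1000;d=np.round(d,1)
            out.append((d.tolist(),round(-a/k,2)));p=p+R.apply(d)/1000;R=R*Ro.from_euler("z",-a/k,degrees=True)
    for i,o in enumerate(out):print(i+1,o)
    print("end",p,R.as_quat())
def st():
    s=sense();R=Ro.from_quat(s["tcp_rot"]).as_matrix()
    print("t %.2f"%s["clock"],s["eef_pos"].round(4),"y-az %.2f tilt %.2f"%(np.degrees(np.arctan2(R[1,1],R[0,1])),np.degrees(np.arccos(-R[2,2]))),"F",s["ft_force"].round(1),"M",s["ft_torque"].round(2),"w %.4f f %.1f"%(s["gripper_width"],s["finger_force"]),"q",s["joint_positions"].round(2))
E
python3 - <<'E'
from h import *
for n in("side","top"):
    P=cloud(n,np.load(n+"0.npz")["d"]);m=(abs(P[...,0]-.72)<.12)&(abs(P[...,1]-.37)<.12);print(n,"pot max z",np.nanmax(P[m][:,2]),P[m][P[m][:,2]>.15][:,:2].min(0))
st()
rows([(.19,.595,.27),(.47,.25,.27),(.56,0,.25),(.482,-.32,.12)],[1,8,5,6])
E
```

```text
side pot max z 0.1828251369344811 [0.68054786 0.3360096 ]
top pot max z 0.18436677193824025 [0.68387091 0.34082866]
t 0.50 [0.1899 0.5954 0.2225] y-az 72.30 tilt 0.01 F [-1.   0.3  0.1] M [ 0.02 -0.05 -0.03] w 0.0868 f 0.0 q [ 1.08  0.53  1.43  0.    1.18 -0.18]
1 ([-0.2, -0.4, -47.5], 0.0)
2 ([-46.5, -30.4, -0.0], 0.0)
3 ([-46.4, -30.4, -0.0], 0.0)
4 ([-46.5, -30.5, -0.0], 0.0)
5 ([-46.4, -30.4, -0.0], 0.0)
6 ([-46.5, -30.5, -0.0], 0.0)
7 ([-46.4, -30.4, -0.0], 0.0)
8 ([-46.5, -30.5, -0.0], 0.0)
9 ([-46.4, -30.4, -0.0], 0.0)
10 ([-32.4, -42.2, 4.0], 0.0)
11 ([-32.3, -42.2, 4.0], 0.0)
12 ([-32.4, -42.1, 4.0], 0.0)
13 ([-32.3, -42.2, 4.0], 0.0)
14 ([-32.4, -42.1, 4.0], 0.0)
15 ([-3.8, -54.8, 21.7], 0.0)
16 ([-3.8, -54.8, 21.7], 0.0)
17 ([-3.8, -54.7, 21.7], 0.0)
18 ([-3.9, -54.8, 21.6], 0.0)
19 ([-3.8, -54.7, 21.7], 0.0)
20 ([-3.9, -54.8, 21.6], 0.0)
end [ 0.48204207 -0.3200201   0.12002511] [ 1.53817998e-01  9.88099196e-01 -3.19859819e-05 -3.50542401e-05]
```

Request:
move_arm --steps '[{"offset":[0,0,-47.5],"dr":[0,0,0],"jaw":87},{"offset":[-46.5,-30.4,0],"dr":[0,0,0],"jaw":87},{"offset":[-46.5,-30.4,0],"dr":[0,0,0],"jaw":87},{"offset":[-46.5,-30.4,0],"dr":[0,0,0],"jaw":87},{"offset":[-46.5,-30.4,0],"dr":[0,0,0],"jaw":87},{"offset":[-46.5,-30.4,0],"dr":[0,0,0],"jaw":87},{"offset":[-46.5,-30.4,0],"dr":[0,0,0],"jaw":87},{"offset":[-46.5,-30.4,0],"dr":[0,0,0],"jaw":87},{"offset":[-46.5,-30.4,0],"dr":[0,0,0],"jaw":87},{"offset":[-32.4,-42.2,4],"dr":[0,0,0],"jaw":87}]'

```text
clock: 1.75
eef_pos: [0.4908, 0.1992, 0.2666]
tcp_rot: [0.154, 0.988, 0.001, 0.001]
ft_force: [0.5, -0.6, -0.5]
gripper_width: 0.087
finger_force: 0.0
```

Request:
move_arm --steps '[{"offset":[-32.4,-42.2,4],"dr":[0,0,0],"jaw":87},{"offset":[-32.4,-42.2,4],"dr":[0,0,0],"jaw":87},{"offset":[-32.4,-42.2,4],"dr":[0,0,0],"jaw":87},{"offset":[-32.4,-42.2,4],"dr":[0,0,0],"jaw":87},{"offset":[-3.8,-54.8,21.7],"dr":[0,0,0],"jaw":87},{"offset":[-3.8,-54.8,21.7],"dr":[0,0,0],"jaw":87},{"offset":[-3.8,-54.8,21.7],"dr":[0,0,0],"jaw":87},{"offset":[-3.8,-54.8,21.7],"dr":[0,0,0],"jaw":87},{"offset":[-3.8,-54.8,21.7],"dr":[0,0,0],"jaw":87},{"offset":[-3.8,-54.8,21.7],"dr":[0,0,0],"jaw":87}]'

```text
clock: 3.0
eef_pos: [0.4821, -0.3217, 0.1194]
tcp_rot: [0.154, 0.988, -0.0, 0.0]
ft_force: [1.0, -0.6, -0.3]
gripper_width: 0.0868
finger_force: 0.0
```

```bash
python3 - <<'E'
from h import *
st();rows([(.481,-.320,.03),(.481,-.320,.005)],[2,2],[.5,0])
E
```

```text
t 3.00 [ 0.4821 -0.3217  0.1194] y-az 72.30 tilt 0.05 F [ 1.  -0.6 -0.3] M [0.02 0.   0.03] w 0.0868 f 0.0 q [-0.78  0.6   1.64  0.    0.9  -2.04]
1 ([0.8, 0.7, 44.7], -0.25)
2 ([0.8, 0.6, 44.7], -0.25)
3 ([0.0, 0.0, 12.5], 0.0)
4 ([0.0, 0.0, 12.5], 0.0)
end [ 0.48103084 -0.32002435  0.00495949] [ 1.49538481e-01  9.88755805e-01 -2.04333102e-04  3.99431651e-04]
```

Request:
move_arm --steps '[{"offset":[0.8,0.7,44.7],"dr":[0,0,0],"jaw":87},{"offset":[0.8,0.7,44.7],"dr":[0,0,0],"jaw":87},{"offset":[0,0,12.5],"dr":[0,0,0],"jaw":87},{"offset":[0,0,12],"dr":[0,0,0],"jaw":87},{"offset":[0,0,0],"dr":[0,0,0],"jaw":20},{"offset":[0,0,0],"dr":[0,0,0],"jaw":20},{"offset":[0,0,0],"dr":[0,0,0],"jaw":20},{"offset":[0,0,0],"dr":[0,0,0],"jaw":20},{"offset":[0,0,0],"dr":[0,0,0],"jaw":20}]' --squeeze 35

```text
clock: 4.12
eef_pos: [0.4814, -0.3181, 0.0063]
tcp_rot: [0.154, 0.988, -0.0, 0.0]
ft_force: [0.4, -0.5, 0.7]
gripper_width: 0.0449
finger_force: 0.0
```

```bash
python3 - <<'E'
from h import *
st()
p,d=read_camera("side");q,d2=read_camera("top")
uv=proj("side",sense()["eef_pos"])[0].astype(int);uv2=proj("top",sense()["eef_pos"])[0].astype(int)
f=lambda p,uv:cv2.resize(p[max(0,uv[1]-45):uv[1]+45,uv[0]-60:uv[0]+60,::-1],(400,300),interpolation=cv2.INTER_CUBIC)
print(uv,uv2);cv2.imwrite("pics/g0.png",np.hstack([f(p,uv),cv2.convertScaleAbs(f(q,uv2),alpha=1.6)]))
E
```

```text
t 4.12 [ 0.4814 -0.3181  0.0063] y-az 72.31 tilt 0.03 F [ 0.4 -0.5  0.7] M [-0.04 -0.    0.07] w 0.0449 f 0.0 q [-0.78  0.78  1.7  -0.    0.66 -2.04]
[378 326] [453 258]
```

View pics/g0.png

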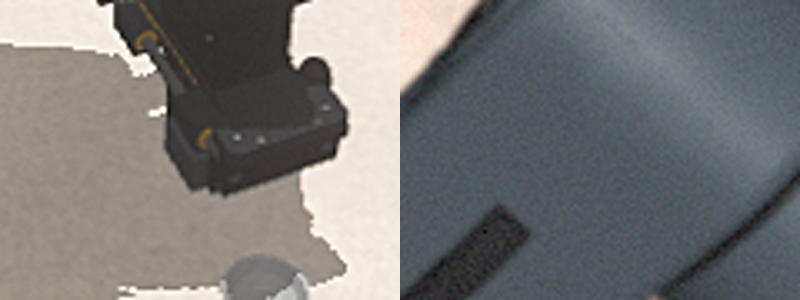

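The hand is down over the crank, with the knob just visible behind it at crop (315,75). The fingers are still closing, so I'll keep closing and then lift.

Request:
move_arm --steps '[{"offset":[0,0,0],"dr":[0,0,0],"jaw":20},{"offset":[0,0,0],"dr":[0,0,0],"jaw":20},{"offset":[0,0,0],"dr":[0,0,0],"jaw":20},{"offset":[0,0,0],"dr":[0,0,0],"jaw":20}]' --squeeze 35

```text
clock: 4.72
eef_pos: [0.4813, -0.3181, 0.0061]
tcp_rot: [0.154, 0.988, -0.0, 0.0]
ft_force: [-0.7, -1.7, 2.9]
gripper_width: 0.0379
finger_force: 34.9
```

```bash
python3 - <<'E'
from h import *
st();rows([(.481,-.318,.15),(.50,-.25,.23),(.5968,.161,.215)],[3,2,9],[0,0,-30.8])
E
```

```text
t 4.72 [ 0.4813 -0.3181  0.0061] y-az 72.31 tilt 0.02 F [-0.7 -1.7  2.9] M [-0.13  0.22  0.1 ] w 0.0379 f 34.9 q [-0.78  0.78  1.7  -0.    0.66 -2.04]
1 ([0.1, -0.0, -48.0], 0.0)
2 ([0.1, -0.0, -47.9], 0.0)
3 ([0.1, -0.0, -48.0], 0.0)
4 ([1.3, 35.3, -40.0], 0.0)
5 ([1.3, 35.2, -40.0], 0.0)
6 ([3.6, 46.8, 1.7], 3.42)
7 ([6.4, 46.5, 1.6], 3.42)
8 ([9.2, 46.0, 1.7], 3.42)
9 ([11.9, 45.4, 1.6], 3.42)
10 ([14.6, 44.6, 1.7], 3.42)
11 ([17.2, 43.6, 1.6], 3.42)
12 ([19.8, 42.5, 1.7], 3.42)
13 ([22.3, 41.3, 1.6], 3.42)
14 ([24.7, 39.9, 1.7], 3.42)
end [0.59685016 0.16098686 0.21496128] [ 4.10605368e-01  9.11813136e-01 -1.44103089e-04  1.28578666e-04]
```

Request:
move_arm --steps '[{"offset":[0,0,-48],"dr":[0,0,0],"jaw":20},{"offset":[0,0,-48],"dr":[0,0,0],"jaw":20},{"offset":[0,0,-48],"dr":[0,0,0],"jaw":20},{"offset":[1.3,35.3,-40],"dr":[0,0,0],"jaw":20},{"offset":[1.3,35.3,-40],"dr":[0,0,0],"jaw":20},{"offset":[3.6,46.8,1.7],"dr":[0,0,3.4],"jaw":20},{"offset":[6.4,46.5,1.6],"dr":[0,0,3.4],"jaw":20},{"offset":[9.2,46,1.7],"dr":[0,0,3.4],"jaw":20},{"offset":[11.9,45.4,1.6],"dr":[0,0,3.4],"jaw":20},{"offset":[14.6,44.6,1.7],"dr":[0,0,3.4],"jaw":20}]'

```text
clock: 5.98
eef_pos: [0.5534, -0.0195, 0.2207]
tcp_rot: [0.299, 0.954, 0.0, -0.001]
ft_force: [-0.1, 0.4, -1.1]
gripper_width: 0.038
finger_force: 34.9
```

Request:
move_arm --steps '[{"offset":[17.2,43.6,1.6],"dr":[0,0,3.4],"jaw":20},{"offset":[19.8,42.5,1.7],"dr":[0,0,3.4],"jaw":20},{"offset":[22.3,41.3,1.6],"dr":[0,0,3.4],"jaw":20},{"offset":[24.7,39.9,1.7],"dr":[0,0,3.4],"jaw":20},{"offset":[0,0,0],"dr":[0,0,0],"jaw":20},{"offset":[0,0,0],"dr":[0,0,0],"jaw":20}]'

```text
clock: 6.72
eef_pos: [0.5956, 0.1612, 0.214]
tcp_rot: [0.409, 0.913, -0.001, -0.001]
ft_force: [0.2, -0.4, -1.7]
gripper_width: 0.0375
finger_force: 34.9
```

```bash
python3 - <<'E'
from h import *
st()
p,d=read_camera("side");q,d2=read_camera("top")
f=lambda p,u,v:cv2.resize(p[v:v+75,u:u+100,::-1],(400,300),interpolation=cv2.INTER_CUBIC)
cv2.imwrite("pics/g1.png",np.hstack([f(p,240,115),cv2.convertScaleAbs(f(q,200,150),alpha=1.6)]))
rows([(.5968,.161,.178),(.5968,.161,.141)],[4,6],[0,0])
E
```

```text
t 6.72 [0.5956 0.1612 0.214 ] y-az 41.76 tilt 0.15 F [ 0.2 -0.4 -1.7] M [0.01 0.06 0.01] w 0.0375 f 34.9 q [ 0.08  0.53  1.46 -0.    1.16 -0.65]
1 ([-0.0, 0.3, 9.1], 0.0)
2 ([-0.0, 0.3, 9.1], 0.0)
3 ([-0.0, 0.3, 9.2], 0.0)
4 ([-0.0, 0.3, 9.1], 0.0)
5 ([-0.0, 0.0, 6.2], 0.0)
6 ([-0.0, 0.0, 6.2], 0.0)
7 ([-0.0, 0.0, 6.2], 0.0)
8 ([-0.0, 0.0, 6.1], 0.0)
9 ([-0.0, 0.0, 6.2], 0.0)
10 ([-0.1, 0.0, 6.1], 0.0)
end [0.59679567 0.16095765 0.14102026] [ 4.09520037e-01  9.12300745e-01 -4.82323346e-04 -6.75702560e-04]
```

View pics/g1.png

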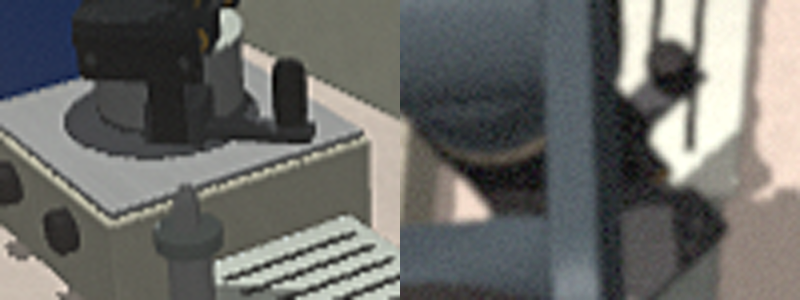

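The crank is held level above the spindle, with the knob at side (312,131) and the spindle tip at (286,162). I'll lower it in stages.

Request:
move_arm --steps '[{"offset":[0,0.4,9],"dr":[0,0,0],"jaw":20},{"offset":[0,0.4,9],"dr":[0,0,0],"jaw":20},{"offset":[0,0.4,9],"dr":[0,0,0],"jaw":20},{"offset":[0,0,9],"dr":[0,0,0],"jaw":20},{"offset":[0,0,6],"dr":[0,0,0],"jaw":20},{"offset":[0,0,6],"dr":[0,0,0],"jaw":20},{"offset":[0,0,4],"dr":[0,0,0],"jaw":20},{"offset":[0,0,0],"dr":[0,0,0],"jaw":20}]'

```text
clock: 7.82
eef_pos: [0.5973, 0.1621, 0.1628]
tcp_rot: [0.409, 0.913, -0.0, -0.0]
ft_force: [0.6, 0.3, -1.1]
gripper_width: 0.0377
finger_force: 34.9
```

```bash
python3 - <<'E'
from h import *
st()
E
```

```text
t 7.83 [0.5973 0.1621 0.1628] y-az 41.71 tilt 0.03 F [ 0.6  0.3 -1.1] M [ 0.04  0.02 -0.01] w 0.0377 f 34.9 q [ 0.08  0.59  1.5  -0.    1.05 -0.64]
```

Request:
move_arm --steps '[{"offset":[0,0,3],"dr":[0,0,0],"jaw":20},{"offset":[0,0,3],"dr":[0,0,0],"jaw":20},{"offset":[0,0,3],"dr":[0,0,0],"jaw":20},{"offset":[0,0,0],"dr":[0,0,0],"jaw":20}]'

```text
clock: 8.32
eef_pos: [0.597, 0.1626, 0.1544]
tcp_rot: [0.409, 0.912, 0.0, -0.0]
ft_force: [-0.9, 1.5, -0.6]
gripper_width: 0.0376
finger_force: 35.0
```

```bash
python3 - <<'E'
from h import *
st()
E
```

```text
t 8.32 [0.597  0.1626 0.1544] y-az 41.70 tilt 0.06 F [-0.9  1.5 -0.6] M [0.27 0.31 0.01] w 0.0376 f 35.0 q [ 0.09  0.6   1.51  0.    1.03 -0.64]
```

Request:
move_arm --steps '[{"offset":[0,0,3],"dr":[0,0,0],"jaw":20},{"offset":[0,0,3],"dr":[0,0,0],"jaw":20},{"offset":[0,0,3],"dr":[0,0,0],"jaw":20},{"offset":[0,0,3],"dr":[0,0,0],"jaw":20},{"offset":[0,0,0],"dr":[0,0,0],"jaw":20}]'

```text
clock: 8.95
eef_pos: [0.5968, 0.1624, 0.1413]
tcp_rot: [0.409, 0.912, -0.0, -0.001]
ft_force: [-3.1, 4.5, -1.7]
gripper_width: 0.0381
finger_force: 35.0
```

```bash
python3 - <<'E'
from h import *
st()
E
```

```text
t 8.95 [0.5968 0.1624 0.1413] y-az 41.70 tilt 0.10 F [-3.1  4.5 -1.7] M [0.7  0.52 0.03] w 0.0381 f 35.0 q [ 0.08  0.62  1.52  0.    1.   -0.64]
```

Request:
move_arm --steps '[{"offset":[1,0,1],"dr":[0,0,0],"jaw":20},{"offset":[0,0,1],"dr":[0,0,0],"jaw":20},{"offset":[0,0,0],"dr":[0,0,0],"jaw":20}]'

```text
clock: 9.32
eef_pos: [0.5968, 0.1625, 0.1411]
tcp_rot: [0.409, 0.913, -0.0, 0.0]
ft_force: [-5.2, 2.8, 5.8]
gripper_width: 0.0376
finger_force: 35.0
```

```bash
python3 - <<'E'
from h import *
st()
E
```

```text
t 9.32 [0.5968 0.1625 0.1411] y-az 41.71 tilt 0.04 F [-5.2  2.8  5.8] M [0.35 0.77 0.  ] w 0.0376 f 35.0 q [ 0.09  0.62  1.52 -0.    1.   -0.64]
```

Request:
move_arm --steps '[{"offset":[0,0,0],"dr":[0,0,0],"jaw":87},{"offset":[0,0,0],"dr":[0,0,0],"jaw":87},{"offset":[0,0,0],"dr":[0,0,0],"jaw":87},{"offset":[0,0,-15],"dr":[0,0,0],"jaw":87},{"offset":[0,0,-30],"dr":[0,0,0],"jaw":87},{"offset":[0,0,-40],"dr":[0,0,0],"jaw":87},{"offset":[45,0,-5],"dr":[0,0,0],"jaw":87},{"offset":[50,0,0],"dr":[0,0,0],"jaw":87}]'

```text
clock: 10.32
eef_pos: [0.5346, 0.2341, 0.2323]
tcp_rot: [0.41, 0.912, 0.001, 0.002]
ft_force: [0.4, 0.9, -0.4]
gripper_width: 0.0867
finger_force: 0.0
```

```bash
python3 - <<'E'
from fit import *
np.set_printoptions(precision=4,suppress=True)
st()
p,d=read_camera("side");q,d2=read_camera("top")
np.savez("side1.npz",p=p,d=d);np.savez("top1.npz",p=q,d=d2)
f=lambda p,u,v:cv2.resize(p[v:v+75,u:u+100,::-1],(400,300),interpolation=cv2.INTER_CUBIC)
cv2.imwrite("pics/g2.png",np.hstack([f(p,250,125),cv2.convertScaleAbs(f(q,200,150),alpha=1.6)]))
print(proj("side",[(.646,.107,.189),(.596,.163,.163)]),proj("top",[(.646,.107,.189),(.596,.163,.163)]))
E
```

```text
t 10.32 [0.5346 0.2341 0.2323] y-az 41.59 tilt 0.27 F [ 0.4  0.9 -0.4] M [-0.01 -0.02 -0.01] w 0.0867 f 0.0 q [ 0.22  0.46  1.53 -0.    1.15 -0.5 ]
[[312.3036 155.2449]
 [285.6574 162.3859]] [[266.9811 173.8854]
 [241.1683 200.5725]]
```

View pics/g2.png

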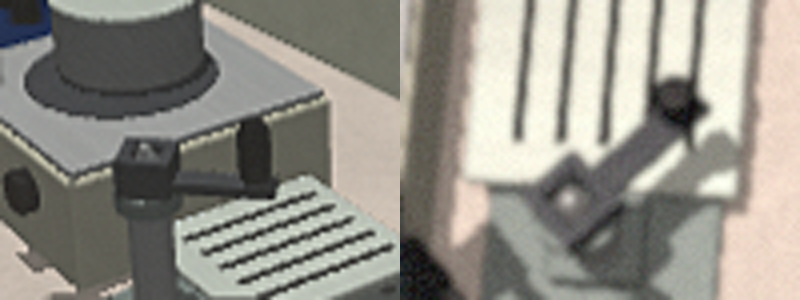

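The crank sits on the cap. The knob top is at side (313.6,155) and top (268,173), and the hub top at side (286.6,162.3) and top (242,199.2).

```bash
python3 - <<'E'
from h import *
np.set_printoptions(precision=4,suppress=True)
k,e=tri((313.6,155.5),(268,173.2));h,e2=tri((286.6,162.3),(242,199.3));print(k,e,h,e2,np.degrees(np.arctan2(k[1]-h[1],k[0]-h[0])),np.hypot(*(k-h)[:2]))
k=np.array([.6475,.107]);
rows([(.6475,.107,.232),(.6475,.107,.19),(.6475,.107,.154)],[4,2,2])
E
```

```text
[0.648  0.1047 0.1883] 0.0009317173523586713 [0.5984 0.1614 0.1631] 0.000597499593328285 -48.80998552750064 0.07533958990536052
1 ([-43.7, 0.2, -0.3], 0.0)
2 ([-43.8, 0.2, -0.2], 0.0)
3 ([-43.7, 0.2, -0.3], 0.0)
4 ([-43.8, 0.1, -0.2], 0.0)
5 ([-0.0, 0.0, 21.0], 0.0)
6 ([-0.0, 0.0, 21.0], 0.0)
7 ([-0.1, 0.0, 18.0], 0.0)
8 ([-0.0, 0.0, 18.0], 0.0)
end [0.6475 0.107  0.154 ] [ 0.4072  0.9134  0.0002 -0.001 ]
```

Request:
move_arm --steps '[{"offset":[-43.8,0,-0.2],"dr":[0,0,0],"jaw":87},{"offset":[-43.8,0,-0.2],"dr":[0,0,0],"jaw":87},{"offset":[-43.8,0,-0.2],"dr":[0,0,0],"jaw":60},{"offset":[-44.3,0,0],"dr":[0,0,0],"jaw":60},{"offset":[0,0,21],"dr":[0,0,0],"jaw":60},{"offset":[0,0,21],"dr":[0,0,0],"jaw":60},{"offset":[0,0,18],"dr":[0,0,0],"jaw":60},{"offset":[0,0,18],"dr":[0,0,0],"jaw":60},{"offset":[0,0,0],"dr":[0,0,0],"jaw":60}]'

```text
clock: 11.55
eef_pos: [0.6494, 0.1026, 0.151]
tcp_rot: [0.409, 0.913, -0.001, -0.002]
ft_force: [-0.7, -0.4, -0.1]
gripper_width: 0.0598
finger_force: 0.0
```

Request:
move_arm --steps '[{"offset":[0,0,0],"dr":[0,0,0],"jaw":10},{"offset":[0,0,0],"dr":[0,0,0],"jaw":10},{"offset":[0,0,0],"dr":[0,0,0],"jaw":10},{"offset":[0,0,0],"dr":[0,0,0],"jaw":10},{"offset":[0,0,0],"dr":[0,0,0],"jaw":10},{"offset":[0,0,0],"dr":[0,0,0],"jaw":10}]' --squeeze 25

```text
clock: 12.3
eef_pos: [0.6506, 0.1025, 0.1528]
tcp_rot: [0.409, 0.913, 0.0, 0.0]
ft_force: [-0.4, -0.6, 0.4]
gripper_width: 0.0225
finger_force: 25.0
```

```bash
cat > wind.py <<'E'
from h import *
import sys
def circ(th0,step,n,c=None):
    s=sense();R=Ro.from_quat(s["tcp_rot"]);u=lambda a:75*np.array([np.cos(np.radians(a)),np.sin(np.radians(a)),0])
    for i in range(n):
        d=R.inv().apply(u(th0-step*(i+1))-u(th0-step*i));print(i+1,np.round(d[:2],1).tolist())
E
python3 - <<'E'
from wind import *
st();circ(-48.5,15,24)
E
```

```text
t 12.30 [0.6506 0.1025 0.1528] y-az 41.71 tilt 0.02 F [-0.4 -0.6  0.4] M [-0.07  0.01  0.02] w 0.0225 f 25.0 q [-0.01  0.65  1.41 -0.    1.08 -0.74]
1 [2.6, -19.4]
2 [7.6, -18.1]
3 [12.0, -15.5]
4 [15.6, -11.9]
5 [18.1, -7.4]
6 [19.4, -2.5]
7 [19.4, 2.6]
8 [18.1, 7.6]
9 [15.5, 12.0]
10 [11.9, 15.6]
11 [7.4, 18.1]
12 [2.5, 19.4]
13 [-2.6, 19.4]
14 [-7.6, 18.1]
15 [-12.0, 15.5]
16 [-15.6, 11.9]
17 [-18.1, 7.4]
18 [-19.4, 2.5]
19 [-19.4, -2.6]
20 [-18.1, -7.6]
21 [-15.5, -12.0]
22 [-11.9, -15.6]
23 [-7.4, -18.1]
24 [-2.5, -19.4]
```

Request:
move_arm --steps '[{"offset":[2.6,-19.4,0],"dr":[0,0,0],"jaw":10},{"offset":[7.6,-18.1,0],"dr":[0,0,0],"jaw":10},{"offset":[12,-15.5,0],"dr":[0,0,0],"jaw":10},{"offset":[15.6,-11.9,0],"dr":[0,0,0],"jaw":10},{"offset":[18.1,-7.4,0],"dr":[0,0,0],"jaw":10},{"offset":[19.4,-2.5,0],"dr":[0,0,0],"jaw":10},{"offset":[0,0,0],"dr":[0,0,0],"jaw":10}]'

```text
clock: 13.18
eef_pos: [0.5429, 0.1097, 0.1529]
tcp_rot: [0.408, 0.913, -0.001, -0.001]
ft_force: [-2.1, -1.0, 3.8]
gripper_width: 0.0219
finger_force: 25.0
```

```bash
python3 - <<'E'
from wind import *
st();p,d=read_camera("side");P=cloud("side",d);q=P[183:189,328:338].reshape(-1,3);print(np.nanmedian(q,0))
E
```

```text
t 13.18 [0.5429 0.1097 0.1529] y-az 41.79 tilt 0.13 F [-2.1 -1.   3.8] M [-0.25  0.47  0.06] w 0.0219 f 25.0 q [-0.    0.53  1.68 -0.    0.94 -0.73]
[0.72604726 0.12076072 0.05673893]
```

Request:
move_arm --steps '[{"offset":[19.4,2.6,0],"dr":[0,0,0],"jaw":10},{"offset":[18.1,7.6,0],"dr":[0,0,0],"jaw":10},{"offset":[15.5,12,0],"dr":[0,0,0],"jaw":10},{"offset":[11.9,15.6,0],"dr":[0,0,0],"jaw":10},{"offset":[7.4,18.1,0],"dr":[0,0,0],"jaw":10},{"offset":[2.5,19.4,0],"dr":[0,0,0],"jaw":10},{"offset":[-2.6,19.4,0],"dr":[0,0,0],"jaw":10},{"offset":[-7.6,18.1,0],"dr":[0,0,0],"jaw":10},{"offset":[-12,15.5,0],"dr":[0,0,0],"jaw":10},{"offset":[-15.6,11.9,0],"dr":[0,0,0],"jaw":10}]'

```text
clock: 14.48
eef_pos: [0.6234, 0.2303, 0.1525]
tcp_rot: [0.409, 0.913, -0.001, -0.002]
ft_force: [-6.3, -3.9, 4.8]
gripper_width: 0.0221
finger_force: 25.0
```

Request:
move_arm --steps '[{"offset":[-18.1,7.4,0],"dr":[0,0,0],"jaw":10},{"offset":[-19.4,2.5,0],"dr":[0,0,0],"jaw":10},{"offset":[-19.4,-2.6,0],"dr":[0,0,0],"jaw":10},{"offset":[-18.1,-7.6,0],"dr":[0,0,0],"jaw":10},{"offset":[-15.5,-12,0],"dr":[0,0,0],"jaw":10},{"offset":[-11.9,-15.6,0],"dr":[0,0,0],"jaw":10},{"offset":[-7.4,-18.1,0],"dr":[0,0,0],"jaw":10},{"offset":[-2.5,-19.4,0],"dr":[0,0,0],"jaw":10},{"offset":[2.6,-19.4,0],"dr":[0,0,0],"jaw":10},{"offset":[7.6,-18.1,0],"dr":[0,0,0],"jaw":10}]'

```text
clock: 15.72
eef_pos: [0.6183, 0.086, 0.1529]
tcp_rot: [0.41, 0.912, 0.002, 0.002]
ft_force: [2.6, 4.1, 0.3]
gripper_width: 0.0219
finger_force: 25.0
```

```bash
python3 - <<'E'
from wind import *
st();
for n in("side","top"):
    p,d=read_camera(n);P=cloud(n,d)
    m=(abs(P[...,0]-.745)<.03)&(abs(P[...,1]-.145)<.06)&(P[...,2]<.13);z=P[m][:,2];print(n,len(z),np.percentile(z,[10,50,90]).round(4))
E
```

```text
t 15.72 [0.6183 0.086  0.1529] y-az 41.62 tilt 0.36 F [2.6 4.1 0.3] M [ 0.49 -0.39 -0.05] w 0.0219 f 25.0 q [-0.04  0.61  1.5   0.    1.03 -0.77]
side 604 [0.0123 0.0798 0.082 ]Traceback (most recent call last):
  File "<stdin>", line 5, in <module>
    return _quantile_unchecked(
        a, q, axis, out, overwrite_input, method, keepdims, weights)
    return _ureduce(a,
                    func=_quantile_ureduce_func,
    ...<5 lines>...
                    overwrite_input=overwrite_input,
                    method=method)
    r = func(a, **kwargs)
    result = _quantile(arr,
                       quantiles=q,
    ...<2 lines>...
                       out=out,
                       weights=wgt)
    slices_having_nans = np.isnan(arr[-1, ...])
                                  ~~~^^^^^^^^^
IndexError: index -1 is out of bounds for axis 0 with size 0
```

Request:
move_arm --steps '[{"offset":[12,-15.5,0],"dr":[0,0,0],"jaw":10},{"offset":[15.6,-11.9,0],"dr":[0,0,0],"jaw":10},{"offset":[18.1,-7.4,0],"dr":[0,0,0],"jaw":10},{"offset":[19.4,-2.5,0],"dr":[0,0,0],"jaw":10},{"offset":[19.4,2.6,0],"dr":[0,0,0],"jaw":10},{"offset":[18.1,7.6,0],"dr":[0,0,0],"jaw":10},{"offset":[15.5,12,0],"dr":[0,0,0],"jaw":10},{"offset":[11.9,15.6,0],"dr":[0,0,0],"jaw":10},{"offset":[7.4,18.1,0],"dr":[0,0,0],"jaw":10},{"offset":[2.5,19.4,0],"dr":[0,0,0],"jaw":10}]'

```text
clock: 17.08
eef_pos: [0.5498, 0.2154, 0.1525]
tcp_rot: [0.409, 0.913, -0.002, -0.002]
ft_force: [-1.6, -4.3, 3.4]
gripper_width: 0.0224
finger_force: 25.0
```

Request:
move_arm --steps '[{"offset":[-2.6,19.4,0],"dr":[0,0,0],"jaw":10},{"offset":[-7.6,18.1,0],"dr":[0,0,0],"jaw":10},{"offset":[-12,15.5,0],"dr":[0,0,0],"jaw":10},{"offset":[-15.6,11.9,0],"dr":[0,0,0],"jaw":10},{"offset":[0,0,0],"dr":[0,0,0],"jaw":10},{"offset":[0,0,0],"dr":[0,0,0],"jaw":10}]'

```text
clock: 17.82
eef_pos: [0.6255, 0.2295, 0.1527]
tcp_rot: [0.409, 0.913, -0.0, 0.001]
ft_force: [0.7, -3.7, 2.2]
gripper_width: 0.0221
finger_force: 25.0
```

```bash
python3 - <<'E'
from wind import *
st();
D={}
for n in("side","top"):
    d=[];
    for _ in range(4):
        p,x=read_camera(n);d.append(x)
    d=np.median(d,0);P=cloud(n,d);np.savez(n+"2.npz",p=p,d=d)
    for nm,xr,yr in(("tray",(.70,.78),(.085,.21)),("hot",(.61,.83),(.265,.29))):
        m=(P[...,0]>xr[0])&(P[...,0]<xr[1])&(P[...,1]>yr[0])&(P[...,1]<yr[1])&(P[...,2]>.085)&(P[...,2]<.115);z=P[m][:,2]
        if len(z):print(n,nm,len(z),np.percentile(z,[10,50,90]).round(4),z.mean())
p=np.load("side2.npz")["p"];cv2.imwrite("pics/w.png",cv2.resize(p[100:250,220:420,::-1],(800,600),interpolation=cv2.INTER_CUBIC))
E
```

```text
t 17.82 [0.6255 0.2295 0.1527] y-az 41.73 tilt 0.09 F [ 0.7 -3.7  2.2] M [-0.74  0.06  0.02] w 0.0221 f 25.0 q [ 0.18  0.66  1.39 -0.    1.1  -0.54]
side tray 549 [0.0978 0.0987 0.0997] 0.09875202233029694
side hot 229 [0.0986 0.1008 0.1017] 0.10013974447292855
top tray 1859 [0.0974 0.0988 0.1004] 0.09885681213055034
top hot 68 [0.0996 0.1006 0.1022] 0.10078295353898001
```

View pics/w.png

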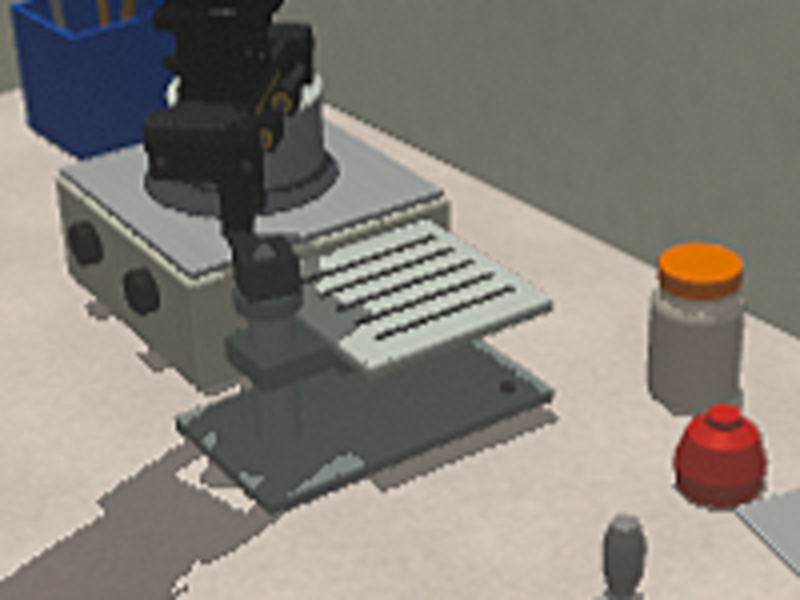

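The picture shows the crank seated and the tray just under the hotplate's level. The tray measures 98.8 mm and the hotplate 100.6 mm, so it needs about 22° more.

Request:
move_arm --steps '[{"offset":[-13.2,5.8,0],"dr":[0,0,0],"jaw":10},{"offset":[-14,3.1,0],"dr":[0,0,0],"jaw":10},{"offset":[0,0,0],"dr":[0,0,0],"jaw":10},{"offset":[0,0,0],"dr":[0,0,0],"jaw":10}]'

```text
clock: 18.73
eef_pos: [0.6499, 0.2147, 0.1526]
tcp_rot: [0.409, 0.912, -0.0, 0.001]
ft_force: [-2.8, -2.7, 3.0]
gripper_width: 0.022
finger_force: 25.0
```

```bash
cat > lev.py <<'E'
from h import *
st();
for n in("side","top"):
    d=np.array([read_camera(n)[1] for _ in range(6)]);d[d==0]=np.nan
    P=cloud(n,np.nan_to_num(np.nanmedian(d,0)))
    for nm,xr,yr in(("tray",(.70,.78),(.085,.21)),("hot",(.61,.83),(.265,.29)),("hotall",(.62,.83),(.265,.48))):
        m=(P[...,0]>xr[0])&(P[...,0]<xr[1])&(P[...,1]>yr[0])&(P[...,1]<yr[1])&(P[...,2]>.095)&(P[...,2]<.106);z=P[m][:,2]
        if len(z):print(n,nm,len(z),np.percentile(z,[10,50,90]).round(4),z.mean().round(4))
E
python3 lev.py
```

```text
t 18.73 [0.6499 0.2147 0.1526] y-az 41.70 tilt 0.07 F [-2.8 -2.7  3. ] M [-0.7   0.49  0.02] w 0.0220 f 25.0 q [ 0.16  0.68  1.33 -0.    1.12 -0.57]
side tray 546 [0.0998 0.1006 0.1015] 0.1006
side hot 207 [0.0997 0.1007 0.1015] 0.1005
side hotall 1145 [0.1   0.101 0.102] 0.101
top tray 1789 [0.0993 0.1006 0.102 ] 0.1007
top hotall 1548 [0.0993 0.1006 0.1019] 0.1006
```

Level to within about 0.3 mm. Now I'll release, retreat and check.

Request:
move_arm --steps '[{"offset":[0,0,0],"dr":[0,0,0],"jaw":60},{"offset":[0,0,0],"dr":[0,0,0],"jaw":60},{"offset":[0,0,0],"dr":[0,0,0],"jaw":60},{"offset":[0,0,-20],"dr":[0,0,0],"jaw":60},{"offset":[0,0,-40],"dr":[0,0,0],"jaw":60},{"offset":[0,0,-40],"dr":[0,0,0],"jaw":60},{"offset":[0,-50,-20],"dr":[0,0,0],"jaw":60},{"offset":[0,-60,0],"dr":[0,0,0],"jaw":60},{"offset":[0,-60,0],"dr":[0,0,0],"jaw":60},{"offset":[0,0,0],"dr":[0,0,0],"jaw":60}]'

```text
clock: 20.58
eef_pos: [0.5181, 0.1012, 0.2723]
tcp_rot: [0.41, 0.912, -0.001, -0.002]
ft_force: [0.7, 0.1, -0.0]
gripper_width: 0.0602
finger_force: 0.0
```

```bash
python3 lev.py; python3 - <<'E'
from h import *
p,d=read_camera("side");q,_=read_camera("top")
f=lambda p,u,v:cv2.resize(p[v:v+90,u:u+120,::-1],(400,300),interpolation=cv2.INTER_CUBIC)
cv2.imwrite("pics/end.png",np.hstack([f(p,240,125),cv2.convertScaleAbs(f(q,180,120),alpha=1.5)]))
E
```

```text
t 20.57 [0.5181 0.1012 0.2723] y-az 41.55 tilt 0.24 F [ 0.7  0.1 -0. ] M [-0.02 -0.05 -0.06] w 0.0602 f 0.0 q [-0.02  0.34  1.61  0.    1.2  -0.74]
side tray 550 [0.0997 0.1006 0.1014] 0.1006
side hot 205 [0.0996 0.1007 0.1015] 0.1005
side hotall 1136 [0.1    0.101  0.1019] 0.101
top tray 1859 [0.0994 0.1006 0.102 ] 0.1007
top hot 889 [0.0994 0.1006 0.1018] 0.1006
top hotall 5472 [0.0994 0.1007 0.102 ] 0.1007
```

View pics/end.png

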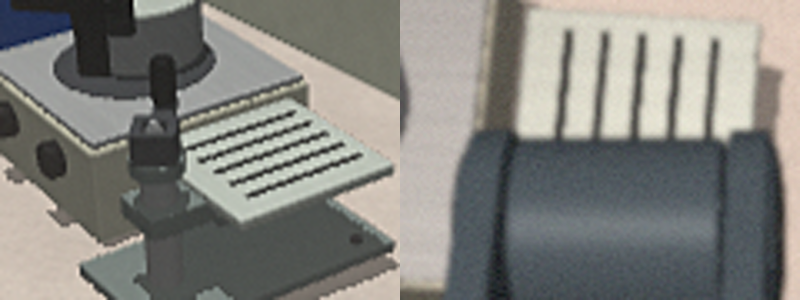

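The final view shows the crank down on the cap at side (286,165), the tray level with the hotplate, and the hand clear. Handing the job in.

```bash
python3 -c "
from workcell import *
print(job_done())"
```

```text
the job is handed in; nothing more can be done
None
```

I fitted the short dark crank on the spindle and wound the tray clockwise until it measured 100.6 mm, level with the hotplate's 100.6 mm; the crank is left on the spindle with the hand clear, and I handed the job in at about 21 s.

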